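# Emboss the copper tag in the marking jig

## Robot

A 6-joint arm with a two-finger parallel gripper is mounted at the origin on the work surface. World frame = base frame: x ahead of the robot, y to its left, z up, the work surface at z = 0. Lengths are in m, angles in degrees, forces in N, time in s.
With the tool pointing down it reaches from about 0.275 to 0.75 m from the base axis. Payload 10.2 kg.
Tool frame: the origin (TCP) lies midway between the tips of the shut fingers; the grasp point (between the pads) lies 19 mm behind it (bot.grasp_offset is the distance from the TCP to the grasp point, in m); z points along the fingers, y is the line along which they close (so a half turn about z gives the same grasp; the last joint's range is limited). The gripper opens to 88 mm and grips with 3 to 60 N. Pads are 18 mm wide; open, the fingers measure 123 mm over their backs; the gripper's body (75 mm by 187 mm) begins 45 mm behind the grasp point.
Start: joints at [-78.977, 17.928, 85.812, -0, 76.261, -12.8], TCP at [0.212, -0.48, 0.202] pointing down, gripper open.
Joint ranges: [-168.41, 168.41], [-55.51, 124.54], [10.69, 146.95], [-70.63, 250.63], [1, 178], [-165.06, 165.06]. Speed limits (degrees/s): [136.94, 136.94, 172.46, 180, 180, 180].

## Interface

Orientations are given as [roll, pitch, yaw] about the fixed x, y, z axes, in that order (R = Rz(yaw) Ry(pitch) Rx(roll)).
In Python, from rig import bot, optics gives the robot as it stands. The module is installed in compiled form; this text tells all that it offers.
- The arm moves only by the tool jog_arm, never from a script. Its arguments are lists of equal length, an entry for each row: "claw": the closure in counts, from 0 (fully open) to 255 (shut); "dp": the shift along the tool's x, y, z in units of 0.025 m (1.0 is 0.025 m), a list of three; "dr": the turn, a rotation vector about the tool's x, y, z in units of 0.12 rad (1.0 is 0.12 rad), a list of three. A call has 1 to 10 rows; each row shifts and turns the commanded pose from where the row before left it, along the tool's axes as they then stand; what a row does not reach is not made up. A row lasts 1/8 s, in which the tool goes at most 62.5 mm and 10.7 degrees, less where a joint would pass 70% of its speed; a pose out of reach is approached as far as the arm can. A call with a number of a shift or a turn outside -1 to 1 is refused whole. A call with a gripper value outside its range is refused whole. The fingers move at their own pace and stop on an object; "squeeze" is the grip in N (left out, the last holds). Time passes only in rows, so rows that do not move let the fingers close. It gives the time, the measured TCP pose, the force, the opening and the grip force at its end, in the units of the state.
- bot.get_state(): the state, without advancing time (a new reading comes with each control period).
- optics.get_image(name): name is "scene" or "side" or "wrist"; returns a dict with "pixels" (384x512x3 uint8, red, green, blue), "K" (3x3 intrinsics, pixels), "k1" (the pictures are not rectified: a ray, as slopes to the right and down, at radius r is drawn at 1 + k1 r^2 times it, then the intrinsics apply), "camera_from_world" (4x4, takes a point from world to camera coordinates); the wrist camera has in their place "T_tool_cam" (4x4, takes a point from camera to tool coordinates, whose origin is the TCP and whose axes are the flange's). Camera axes: x right, y down, z forward; pixel columns grow to the right and rows downward; lengths in m; the calibration is good to about 2 mm. A picture is of the moment at which its call begins: read the wrist's pose just before it. There is no depth.
- bot.finish_job(): hands the job in; it is judged then, once.
The state is a dict: "time": time; "qpos": joint angles; "joint_velocities": joint speeds; "effort": joint torques, N m; "position": TCP position; "eef_rot": TCP orientation; "wrist_force": force on the tool from outside, world axes, zero at the start; "moment": the same for the moment, N m; "opening": finger opening in m; "grip_force": force on a finger pad.
Only numpy, scipy, OpenCV 4.12 (cv2) and the standard library are available. Lean on these libraries where they do the work, as an engineer would, in place of code of your own. Each camera call takes 0.05 s, during which the arm holds its last target. There are 200 camera calls.

## Task

Shut the jig's hinged blue frame down over the copper tag. Then take the spring-loaded stamp and press it upright and firmly on the tag, its die lined up inside the printed outline, holding for about a second with its spring well in but not bottomed hard; lift it straight off without sliding, and stand it back upright in the middle of its cork coaster. Do not shift the tag or disturb the cup, the tin or the bottle.

Things in the scene. Friction and masses are not known exactly. Their poses are not given: they have to be found in the camera images.
- jig: Fixed dark steel marking jig on the bench, 130 (x) by 120 (y) by 15 mm high; origin at the centre of its underside, x towards its hinge side (away from the robot), z up. Ribs round the tag end flush with the tag's top, 18 mm above the bench.
- frame (a joint): Angle (rad) of the jig's blue hold-down frame: 0 = shut, level over the tag; grows as its free edge swings up and over to the jig's +x; starts at 1.4 to 1.85, stays where left (friction 0.16 N m). Frame 6 mm thick, 104 mm wide (y), window 68 (x) by 56 (y) mm; shut, its top is 25.5 mm above the bench. Closed fingertips can push it over from its far (+x) side, then down.
- frame_hinge (a point): Point on the frame's hinge axis, midway along it, 22.5 mm above the bench, at 56 mm along the jig's +x from its centre; the hinge axis runs along the jig's y.
- frame_tab (a point): Point on the top face of the yellow tab (34 mm wide) at the middle of the frame's free edge: 128 mm from the hinge axis, 10 mm in from the tab's end; the tab begins 116 mm and ends 138 mm from the hinge axis. The frame's front bar lies 94 to 116 mm from the hinge axis.
- tag: Loose copper tag, 84 by 72 by 3 mm, lying in the jig between the ribs; origin at the centre of its underside, z up.
- tag_mark (a point): Centre of the black printed outline on the tag's top face, 5 mm along the tag's +y from its centre. The outline is 38 (x) by 26 (y) mm inside, lines 2 mm wide, with a small cross at its centre; x is its long direction.
- stamp: Spring-loaded stamp, 98 mm tall, about 280 g, upright on the coaster; origin at its underside's centre (spring out), z up, x along the die's long side. From below: brass die; steel sleeve 46 (x) by 36 (y) mm, 22 to 34 mm up; dark wooden handle 26 by 26 mm square, 34 to 92 mm up, flats parallel to x and y: grip here; brass cap 30 by 30 mm on top.
- die (a joint): How far the stamp's die is pushed up into the stamp against its spring (m): 0 = fully out, 0.012 = bottomed. Pushing takes 5 N to start and 1 N more for each mm (17 N at the bottom). A good impression is made between 5 and 11.5 mm.
- die_face (a point): Centre of the die's flat underside, a rectangle of 34 (x) by 22 (y) mm; x along its long side, as the stamp's x. The mark is the same turned by half a turn.
- coaster: Fixed round cork coaster, 90 mm across and 6 mm thick; origin at the centre of its underside. The stamp's place.
- cup: White ceramic cup, 76 mm across, 58 mm tall, origin at the centre of its underside; a bystander.
- tin: Round steel tin with a yellow band, 72 mm across, 60 mm tall, origin at the centre of its underside; a bystander.
- glue: White glue bottle, 50 mm across, 100 mm tall, origin at the centre of its underside; a bystander.
Mind the look-alikes: they are no part of the job. What is shaped like the stamp but pink or red is not meant.

How it is judged:
By the outcome, as a careful person would: the job done as asked, in the order asked, and still so for the second after the job is handed in, with the robot touching nothing.
It also fails if it takes over 67 s, if anything falls off the work surface, if the arm or the gripper's body presses on something with over 40 N, if the wrist force passes 120 N, or if a joint passes its speed limit or range.

## Working session

There is one attempt and no reset: what is moved stays moved. The work goes in short steps, Python scripts to look and compute and a tool call to move; the robot and the scene stay as the last step left them, time stands still between calls to the robot, and variables do not carry over. Pictures are saved under pics/ and viewed, at most 10 in all, crops included, and the job is handed in when it is done.

Besides the shell and the picture viewer there is one more tool, called after "Call:" by a JSON object that holds its "method" and its "body", one argument or row to a line. jog_arm: Moves the arm, as the interface text tells. Shifts and turns lie within -1 to 1; 1 stands for 0.025 m of shift or 0.12 rad of turn. Its arguments: {"type":"object","properties":{"claw":{"type":"array","items":{"type":"number"}},"dp":{"type":"array","items":{"type":"array","items":{"type":"number"}}},"dr":{"type":"array","items":{"type":"array","items":{"type":"number"}}},"squeeze":{"type":"number"}},"required":["claw","dp","dr"]}

```bash
mkdir -p pics; cat > h.py <<'E'
import numpy as np, cv2
from rig import bot, optics
from scipy.spatial.transform import Rotation as R
def pose():
    s=bot.get_state(); T=np.eye(4); T[:3,:3]=R.from_euler('xyz',s['eef_rot'],degrees=True).as_matrix(); T[:3,3]=s['position']; return s,T
def grab(name,save=None):
    s,T=pose(); im=optics.get_image(name)
    wc = T@im['T_tool_cam'] if name=='wrist' else np.linalg.inv(im['camera_from_world'])
    if save: cv2.imwrite('pics/'+save,im['pixels'][:,:,::-1])
    return im['pixels'],im['K'],im['k1'],wc
def ray(c,uv):
    _,K,k1,wc=c
    d=np.array([(uv[0]-K[0,2])/K[0,0],(uv[1]-K[1,2])/K[1,1]]); u=d.copy()
    for _ in range(20): u=d/(1+k1*(u@u))
    v=wc[:3,:3]@np.r_[u,1]; return wc[:3,3],v/np.linalg.norm(v)
def onz(c,uv,z):
    o,v=ray(c,uv); return o+v*(z-o[2])/v[2]
def proj(c,p):
    _,K,k1,wc=c
    q=np.linalg.inv(wc)@np.r_[p,1]; u=q[:2]/q[2]; u=u*(1+k1*(u@u)); return np.array([K[0,0]*u[0]+K[0,2],K[1,1]*u[1]+K[1,2]])
def cross(a,ua,b,ub):
    o1,v1=ray(a,ua);o2,v2=ray(b,ub)
    s=np.linalg.lstsq(np.c_[v1,-v2],o2-o1,rcond=None)[0]; p,q=o1+s[0]*v1,o2+s[1]*v2
    return (p+q)/2,np.linalg.norm(p-q)
E
python3 - <<'E'
from h import *
import pickle
cs={n:grab(n,n+'0.png') for n in ('scene','side','wrist')}
pickle.dump(cs,open('c0.pkl','wb'))
for n,c in cs.items(): print(n,c[3].round(3).tolist(),c[1][0,0])
a=np.hstack([cs['scene'][0],cs['side'][0]]); cv2.imwrite('pics/a.png',cv2.resize(a,(800,300))[:,:,::-1])
s=bot.get_state();print({k:np.round(v,3) for k,v in s.items()})
E
```

```text
scene [[0.236, 0.505, -0.83, 1.22], [0.971, -0.142, 0.19, -0.218], [-0.021, -0.851, -0.524, 0.511], [0.0, 0.0, 0.0, 1.0]] 382.00730583656673
side [[-0.724, -0.359, 0.589, -0.141], [-0.69, 0.363, -0.626, 0.597], [0.011, -0.86, -0.511, 0.616], [0.0, 0.0, 0.0, 1.0]] 457.9471365782222
wrist [[0.405, -0.882, -0.24, 0.273], [-0.914, -0.391, -0.104, -0.453], [-0.002, 0.262, -0.965, 0.384], [0.0, 0.0, 0.0, 1.0]] 289.30916740069694
{'time': np.float64(0.15), 'qpos': array([-7.8976e+01,  1.7951e+01,  8.5842e+01,  2.0000e-03,  7.6259e+01,
       -1.2801e+01]), 'joint_velocities': array([-0.031,  0.059, -0.128,  0.117, -0.062, -0.045]), 'effort': array([ 1.0000e-03, -4.0230e+01, -2.5232e+01,  6.9000e-02,  3.4000e-02,
       -0.0000e+00]), 'position': array([ 0.212, -0.48 ,  0.202]), 'eef_rot': array([-1.7995e+02, -1.3000e-02,  2.3825e+01]), 'wrist_force': array([-0.122,  0.25 , -0.446]), 'moment': array([0.001, 0.065, 0.043]), 'grip_force': np.float64(0.0), 'opening': np.float64(0.088)}
```

View pics/scene0.png

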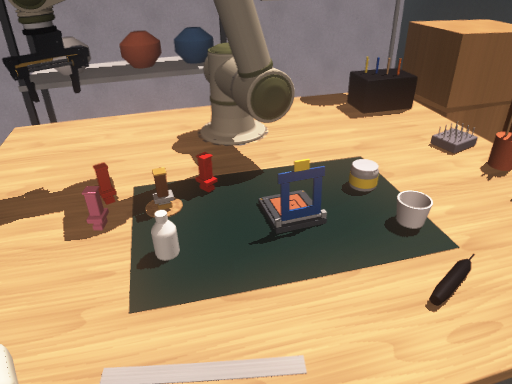

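View pics/side0.png

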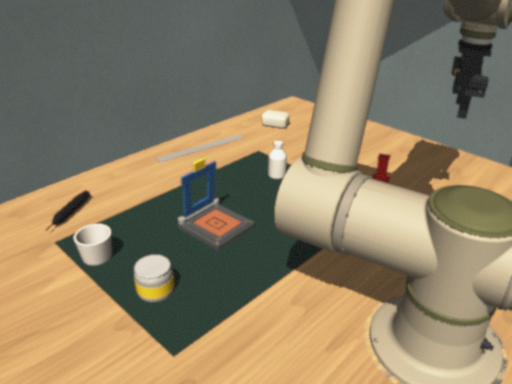

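The scene image shows a dark handle on the round cork coaster at (163,190). The look-alikes are red at (205,172), red at (104,185) and pink at (95,210). I choose the stamp at (163,190): dark wood, brass cap, on the coaster. The jig is at (293,208) with its tab at (302,165). In the side image the tag is at (217,223) and the tab at (200,163). Next I'll check one close crop and get rough positions.

```bash
python3 - <<'E'
from h import *
import pickle
cs=pickle.load(open('c0.pkl','rb')); sc,sd=cs['scene'],cs['side']
cr=sc[0][150:235,70:230]; cv2.imwrite('pics/crop.png',cv2.resize(cr,None,fx=5,fy=5,interpolation=cv2.INTER_CUBIC)[:,:,::-1])
def cen(c,lo,hi,box):
    h=cv2.cvtColor(c[0],cv2.COLOR_RGB2HSV); m=cv2.inRange(h,lo,hi); z=np.zeros_like(m); x0,y0,x1,y1=box; z[y0:y1,x0:x1]=m[y0:y1,x0:x1]
    n,l,st,ce=cv2.connectedComponentsWithStats(z); i=1+st[1:,4].argmax(); return ce[i],st[i]
Y=((20,130,120),(35,255,255)); 
t1=cen(sc,*Y,(280,150,325,175)); t2=cen(sd,*Y,(185,150,215,175)); print('tab',t1,t2,cross(sc,t1[0],sd,t2[0]))
tg=cen(sd,(3,100,100),(18,255,255),(180,200,255,245)); print('tag',tg, onz(sd,tg[0],.018))
B=((105,100,60),(125,255,255))
print('blue',cen(sc,*B,(270,160,330,225)),cen(sd,*B,(170,155,225,220)))
print('mark',onz(sd,(218,224),.018))
print('coaster',onz(sc,(164,207),.006)); print('stampcap',onz(sc,(160,171),.1))
print('cup',onz(sc,(413,200),.058),onz(sd,(94,231),.058));print('tin',onz(sc,(364,167),.06),onz(sd,(153,262),.06))
print('glue',onz(sc,(162,215),.1)); print('red',onz(sc,(205,157),.1))
E
```

```text
tab (array([301.53254438, 164.50295858]), array([294, 158,  16,  14, 169], dtype=int32)) (array([198.41666667, 163.5530303 ]), array([192, 157,  14,  14, 132], dtype=int32)) (array([0.57382958, 0.03523638, 0.14927337]), np.float64(0.0013723286580656147))
tag (array([217.18632708, 222.35522788]), array([194, 209,  48,  28, 746], dtype=int32)) [0.51915335 0.0358368  0.018     ]
blue (array([299.63862928, 205.57788162]), array([282, 186,  39,  35, 642], dtype=int32)) (array([197.97260274, 188.89726027]), array([182, 163,  33,  53, 730], dtype=int32))
mark [0.51294274 0.03892302 0.018     ]
coaster [ 0.43262705 -0.2547234   0.006     ]
stampcap [ 0.42606687 -0.25033135  0.1       ]
cup [0.63206117 0.27551942 0.058     ] [0.63429296 0.27654442 0.058     ]
tin [0.46850969 0.24291996 0.06      ] [0.46102562 0.24844902 0.06      ]
glue [ 0.60588039 -0.25293543  0.1       ]
red [ 0.38391726 -0.14101601  0.1       ]
```

View pics/crop.png

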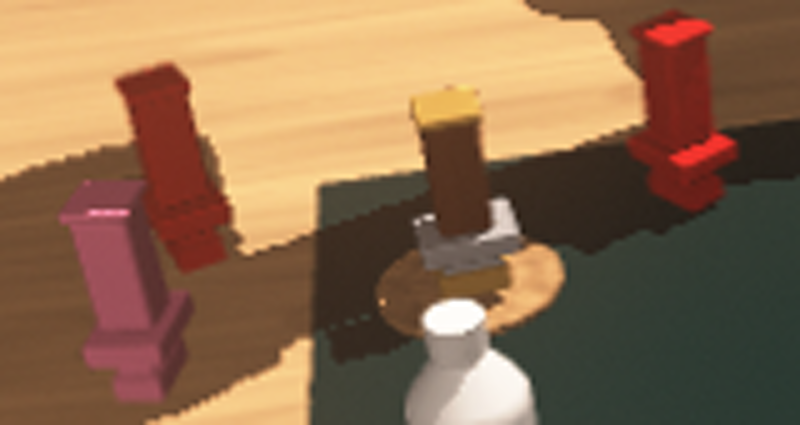

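The crop confirms the choice: brown handle, brass cap and steel sleeve on cork at crop (460,190). The others are red or pink. Next I move the wrist camera over the stamp.

Call:
{"method": "jog_arm", "body": {
  "claw": [0, 0, 0, 0],
  "dp": [
    [0, 0, -0.5],
    [0, 0, -0.5],
    [0, 0, -0.5],
    [0, 0, -0.5]
  ],
  "dr": [
    [0, 0, 0.865],
    [0, 0, 0.865],
    [0, 0, 0.865],
    [0, 0, 0.865]
  ]
}}

```text
time: 0.65
position: [0.212, -0.4801, 0.2521]
eef_rot: [-180.0, 0.0, -0.2]
wrist_force: [0.4, 0.2, 0.1]
opening: 0.088
grip_force: 0.0
```

Call:
{"method": "jog_arm", "body": {
  "claw": [0, 0, 0, 0, 0, 0, 0, 0, 0, 0],
  "dp": [
    [0.6, -0.92, 0],
    [0.6, -0.92, 0],
    [0.6, -0.92, 0],
    [0.6, -0.92, 0],
    [0.6, -0.92, 0],
    [0.6, -0.92, 0],
    [0.6, -0.92, 0],
    [0.6, -0.92, 0],
    [0.6, -0.92, 0],
    [0.6, -0.92, 0]
  ],
  "dr": [
    [0, 0, 0],
    [0, 0, 0],
    [0, 0, 0],
    [0, 0, 0],
    [0, 0, 0],
    [0, 0, 0],
    [0, 0, 0],
    [0, 0, 0],
    [0, 0, 0],
    [0, 0, 0]
  ]
}}

```text
time: 1.9
position: [0.3623, -0.2493, 0.2518]
eef_rot: [-180.0, 0.0, 0.0]
wrist_force: [0.7, -0.2, 0.0]
opening: 0.0878
grip_force: 0.0
```

Call:
{"method": "jog_arm", "body": {
  "claw": [0, 0],
  "dp": [
    [0, 0, 0],
    [0, 0, 0]
  ],
  "dr": [
    [0, 0, 0],
    [0, 0, 0]
  ]
}}

```text
time: 2.15
position: [0.3616, -0.2506, 0.2518]
eef_rot: [-180.0, 0.0, 0.0]
wrist_force: [0.1, -0.6, 0.0]
opening: 0.0882
grip_force: 0.0
```

```bash
python3 - <<'E'
from h import *
import pickle
c=grab('wrist','w1.png');pickle.dump(c,open('w1.pkl','wb'))
print(c[3].round(3).tolist())
E
```

```text
[[0.002, -0.965, -0.263, 0.428], [-1.0, -0.002, 0.001, -0.251], [-0.001, 0.263, -0.965, 0.434], [0.0, 0.0, 0.0, 1.0]]
```

View pics/w1.png

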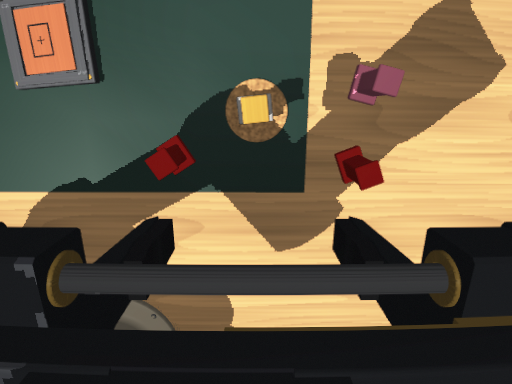

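The wrist image shows the cap at (255,109) on the coaster (257,110), the red and pink look-alikes to either side, and the jig with its mark cross at (40,40). Now I measure them.

```bash
cat > m.py <<'E'
from h import *
def blob(c,lo,hi,box,close=0):
    h=cv2.cvtColor(c[0],cv2.COLOR_RGB2HSV); m=cv2.inRange(h,lo,hi); z=np.zeros_like(m); x0,y0,x1,y1=box; z[y0:y1,x0:x1]=m[y0:y1,x0:x1]
    if close: z=cv2.morphologyEx(z,cv2.MORPH_CLOSE,np.ones((close,close),np.uint8))
    cn=max(cv2.findContours(z,cv2.RETR_EXTERNAL,cv2.CHAIN_APPROX_NONE)[0],key=cv2.contourArea)
    return cn[:,0,:].astype(float)
def rect(c,cn,z):
    """world min-area rect of contour at height z: centre, size, angles"""
    P=np.array([onz(c,p,z)[:2] for p in cn])
    (x,y),(w,h),a=cv2.minAreaRect((P*1000).astype(np.float32)); return np.array([x,y]).round(1),(round(w,1),round(h,1)),round(a,1)
E
python3 - <<'E'
from m import *
import pickle
c=pickle.load(open('w1.pkl','rb'))
hs=cv2.cvtColor(c[0],cv2.COLOR_RGB2HSV); print('px cap',hs[109,255],'coaster',hs[132,257],hs[85,262],'tag',hs[60,40],hs[40,60])
print('cap',rect(c,blob(c,(20,150,120),(35,255,255),(225,75,290,140)),.104))
cn=blob(c,(5,60,40),(35,255,255),(215,70,300,150),9)
P=np.array([onz(c,p,.006)[:2] for p in cn])*1000
print('coaster circ',cv2.minEnclosingCircle(P.astype(np.float32)),'ell',cv2.fitEllipse(P.astype(np.float32)))
print('tag',rect(c,blob(c,(3,100,100),(19,255,255),(0,0,90,85),7),.018))
# outline: dark pixels inside tag
h=cv2.cvtColor(c[0],cv2.COLOR_RGB2GRAY); z=np.zeros_like(h); z[18:62,24:60]=(h[18:62,24:60]<80)*255
print('mark',rect(c,np.argwhere(z)[:,::-1].astype(float),.018))
E
```

```text
px cap [ 22 162 240] coaster [ 16 130 106] [ 17 128 233] tag [ 10 156 232] [ 10 155 232]
cap (array([ 425.9, -252. ]), (27.9, 28.1), 6.3)
coaster circ ((422.8396301269531, -254.55299377441406), 45.178123474121094) ell ((422.8885192871094, -254.50735473632812), (88.62582397460938, 89.21256256103516), 0.4515243470668793)
tag (array([521.1,  33.5]), (88.1, 73.8), 4.4)
mark (array([519.4,  38.6]), (41.1, 29.4), 4.6)
```

Call:
{"method": "jog_arm", "body": {
  "claw": [255, 255, 255, 255, 255, 255, 255, 255, 255, 255],
  "dp": [
    [0.8, -0.9, 0],
    [0.8, -0.9, 0],
    [0.8, -0.9, 0],
    [0.8, -0.9, 0],
    [0.8, -0.9, 0],
    [0.8, -0.9, 0],
    [0.8, -0.9, 0],
    [0.8, -0.9, 0],
    [0.8, -0.9, 0],
    [0.8, -0.9, 0]
  ],
  "dr": [
    [0, 0, 0],
    [0, 0, 0],
    [0, 0, 0],
    [0, 0, 0],
    [0, 0, 0],
    [0, 0, 0],
    [0, 0, 0],
    [0, 0, 0],
    [0, 0, 0],
    [0, 0, 0]
  ],
  "squeeze": 10
}}

```text
time: 3.45
position: [0.5624, -0.0254, 0.2517]
eef_rot: [180.0, 0.0, -0.0]
wrist_force: [0.8, -0.2, 0.7]
opening: 0.0006
grip_force: 0.0
```

Call:
{"method": "jog_arm", "body": {
  "claw": [255, 255, 255, 255, 255, 255],
  "dp": [
    [0.8, -0.9, 0],
    [0.8, -0.9, 0],
    [0.8, -0.9, 0],
    [0, 0, 0],
    [0, 0, 0],
    [0, 0, 0]
  ],
  "dr": [
    [0, 0, 0],
    [0, 0, 0],
    [0, 0, 0],
    [0, 0, -0.65],
    [0, 0, 0],
    [0, 0, 0]
  ]
}}

```text
time: 4.2
position: [0.6217, 0.0416, 0.2519]
eef_rot: [180.0, 0.0, 4.4]
wrist_force: [0.3, -0.0, 0.0]
opening: 0.0001
grip_force: 0.0
```

```bash
python3 - <<'E'
from h import *
import pickle
c=grab('wrist','w2.png');pickle.dump(c,open('w2.pkl','wb'))
a=grab('side');b=grab('scene');pickle.dump((a,b),open('sd2.pkl','wb'))
o=np.zeros((600,800,3),np.uint8)
o[:384,:400]=c[0][:,56:456]; o[:300,400:]=cv2.resize(a[0][130:280,120:320],(400,300)); o[300:,400:]=cv2.resize(b[0][130:280,220:420],(400,300)); cv2.imwrite('pics/m2.png',o[:,:,::-1])
E
```

```text
(no output)
```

View pics/m2.png

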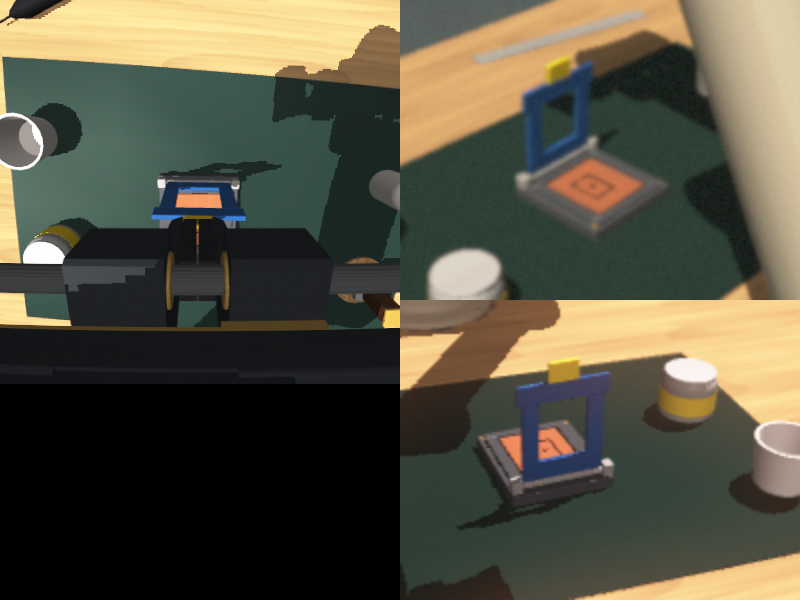

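The frame stands near vertical, with its tab at composite (558,70) in the side view and (564,370) in the scene view. That agrees with the triangulated θ≈1.57. The fingers are on its far side, so I go down and start the push.

Call:
{"method": "jog_arm", "body": {
  "claw": [255, 255, 255, 255, 255, 255, 255, 255, 255],
  "dp": [
    [0, 0, 0.86],
    [0, 0, 0.86],
    [0, 0, 0.86],
    [0, 0, 0.86],
    [0, 0, 0.86],
    [-0.66, 0, -0.05],
    [-0.66, 0, -0.05],
    [-0.65, 0, 0.07],
    [-0.65, 0, 0.07]
  ],
  "dr": [
    [0, 0, 0],
    [0, 0, 0],
    [0, 0, 0],
    [0, 0, 0],
    [0, 0, 0],
    [0, 0, 0],
    [0, 0, 0],
    [0, 0, 0],
    [0, 0, 0]
  ]
}}

```text
time: 5.48
position: [0.5559, 0.0371, 0.1436]
eef_rot: [180.0, -0.0, 4.5]
wrist_force: [0.3, 0.2, 0.6]
opening: 0.0005
grip_force: 0.0
```

```bash
python3 - <<'E'
from m import *
import pickle
a=grab('side');b=grab('scene')
Y=((20,130,120),(35,255,255))
ca=blob(a,*Y,(150,140,225,225)).mean(0);cb=blob(b,*Y,(265,150,330,210)).mean(0)
print(ca,cb,cross(a,ca,b,cb))
E
```

```text
[198.675 163.4  ] [301.36170213 165.10638298] (array([0.57486179, 0.03413883, 0.14872061]), np.float64(0.0006083350165245421))
```

```bash
python3 - <<'E'
from h import *
import pickle
c=grab('wrist');a=grab('side');b=grab('scene')
s,T=pose()
print(proj(a,T[:3,3]),proj(b,T[:3,3]))
o=np.zeros((600,800,3),np.uint8)
o[:384,:400]=c[0][:,56:456]; o[:300,400:]=cv2.resize(a[0][110:260,120:320],(400,300)); o[300:,400:]=cv2.resize(b[0][110:260,220:420],(400,300)); cv2.imwrite('pics/m3.png',o[:,:,::-1])
E
```

```text
[203.07975292 168.47850969] [299.82843226 163.27721694]
```

View pics/m3.png

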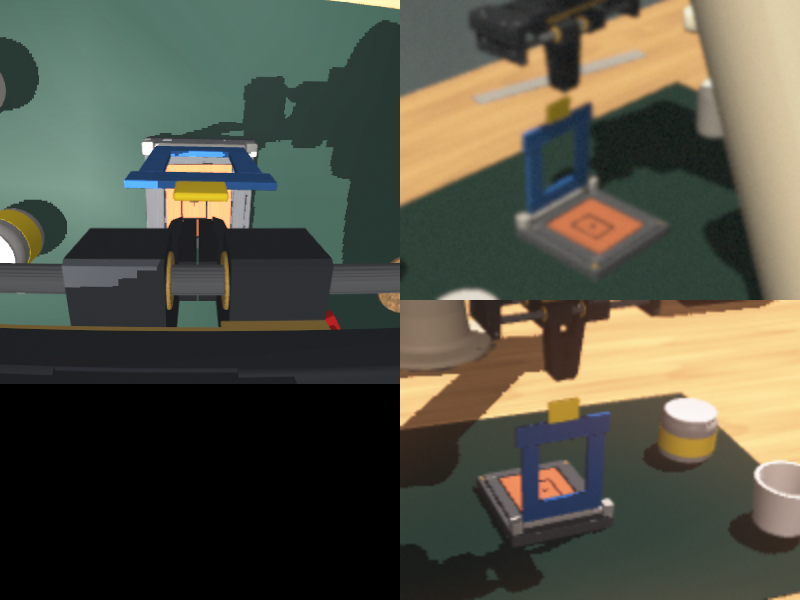

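```bash
python3 - <<'E'
from h import *
import pickle
cs=pickle.load(open('c0.pkl','rb')); print('start tcp',proj(cs['side'],[.212,-.48,.202]),proj(cs['scene'],[.212,-.48,.202]))
a,b=pickle.load(open('sd2.pkl','rb'))
a=grab('side');b=grab('scene');s,T=pose()
print(s['position'],s['qpos'])
def tip(c,x0,x1,y1,lo):
    g=cv2.cvtColor(c[0],cv2.COLOR_RGB2GRAY); 
    for v in range(lo,y1): print(v,[int(x) for x in g[v,x0:x1:3]])
tip(a,190,216,162,150); print(); tip(b,285,318,158,144)
for s_ in [((201.5,154.5),(301,149.5))]: print(cross(a,s_[0],b,s_[1]))
E
```

```text
start tcp [457.27101888 123.98046433] [ 60.97072475 109.25431565]
[0.55694534 0.03727131 0.14342034] [-8.19701095e+00  2.49312511e+01  8.48471162e+01 -3.64324040e-04
  7.02060071e+01  7.73084786e+01]
150 [181, 143, 38, 30, 25, 25, 54, 173, 180]
151 [179, 143, 45, 31, 32, 26, 71, 176, 182]
152 [173, 148, 52, 31, 29, 39, 93, 181, 188]
153 [169, 163, 87, 50, 33, 59, 130, 186, 189]
154 [173, 175, 131, 83, 42, 110, 171, 189, 189]
155 [180, 179, 166, 128, 84, 156, 185, 189, 190]
156 [181, 181, 183, 168, 128, 181, 190, 191, 189]
157 [182, 184, 187, 178, 150, 182, 191, 191, 188]
158 [185, 187, 185, 173, 141, 169, 189, 189, 187]
159 [187, 187, 182, 154, 115, 156, 191, 188, 179]
160 [188, 184, 169, 126, 102, 151, 187, 180, 159]
161 [187, 179, 144, 104, 98, 154, 185, 162, 116]

144 [90, 89, 91, 44, 49, 48, 47, 50, 168, 223, 224]
145 [91, 94, 147, 44, 49, 47, 48, 49, 205, 221, 221]
146 [212, 213, 216, 71, 48, 48, 50, 51, 205, 219, 219]
147 [218, 219, 218, 156, 49, 48, 49, 49, 207, 218, 219]
148 [217, 217, 217, 213, 50, 48, 50, 50, 216, 218, 217]
149 [217, 215, 211, 210, 72, 49, 73, 121, 217, 216, 218]
150 [208, 209, 212, 214, 181, 160, 209, 211, 219, 221, 219]
151 [209, 214, 215, 215, 215, 215, 221, 221, 218, 212, 204]
152 [214, 217, 217, 219, 222, 220, 216, 210, 205, 204, 203]
153 [218, 221, 221, 218, 215, 211, 206, 205, 204, 205, 208]
154 [219, 219, 217, 213, 210, 207, 207, 208, 211, 211, 210]
155 [218, 215, 211, 208, 209, 210, 212, 212, 212, 211, 208]
156 [212, 211, 212, 212, 213, 212, 213, 212, 210, 208, 208]
157 [213, 214, 215, 215, 215, 212, 211, 210, 212, 215, 218]
(array([0.56006898, 0.03702216, 0.17663086]), np.float64(0.00020298201246760037))
```

```bash
python3 - <<'E'
from h import *
import pickle
im=optics.get_image('wrist'); Tt=im['T_tool_cam']; print(Tt.round(4).tolist())
c=(im['pixels'],im['K'],im['k1'],Tt)
for z in (0,-.019,-.033,-.05): print(z,proj(c,[0,0,z]),proj(c,[.009,0,z]))
g=cv2.cvtColor(c[0],cv2.COLOR_RGB2GRAY)
print([(v,int(g[v,248]),int(g[v,262])) for v in range(205,240,2)])
E
```

```text
[[0.0011, -0.9649, -0.2627, 0.0667], [1.0, 0.0013, -0.0008, 0.0002], [0.0012, -0.2627, 0.9649, -0.1821], [0.0, 0.0, 0.0, 1.0]]
0 [253.03410029 210.02234357] [253.04722765 197.17305907]
-0.019 [252.98583954 220.85196459] [252.99965848 206.79691159]
-0.033 [252.94331332 230.39489833] [252.95761929 215.30271568]
-0.05 [252.88113323 244.34840626] [252.89593817 227.78394079]
[(205, 217, 89), (207, 216, 89), (209, 216, 89), (211, 217, 88), (213, 217, 88), (215, 216, 88), (217, 216, 88), (219, 30, 30), (221, 30, 30), (223, 29, 30), (225, 29, 30), (227, 30, 30), (229, 30, 30), (231, 30, 29), (233, 30, 31), (235, 30, 30), (237, 30, 29), (239, 30, 28)]
```

```bash
python3 - <<'E'
from h import *
print(bot.grasp_offset, [x for x in dir(bot) if x[0]!='_'],[x for x in dir(optics) if x[0]!='_'])
s=bot.get_state(); print(s['opening'],s['time'])
E
```

```text
0.0187 ['IKError', 'finish_job', 'get_state', 'grasp_offset'] ['get_image']
0.0006633394595405278 5.875
```

The fingers passed above the tab without moving it. The images put the shut fingertips near z 0.177 while the reported TCP is at 0.143, so the real tips sit about 33 mm behind the reported TCP. I go back and lower by that amount.

Call:
{"method": "jog_arm", "body": {
  "claw": [255, 255, 255, 255, 255, 255, 255],
  "dp": [
    [0, 0, -0.4],
    [0.9, 0, 0],
    [0.9, 0, 0],
    [0.9, 0, 0],
    [0, 0, 0.85],
    [0, 0, 0.85],
    [0, 0, 0]
  ],
  "dr": [
    [0, 0, 0],
    [0, 0, 0],
    [0, 0, 0],
    [0, 0, 0],
    [0, 0, 0],
    [0, 0, 0],
    [0, 0, 0]
  ]
}}

```text
time: 6.75
position: [0.6232, 0.0427, 0.1101]
eef_rot: [-180.0, 0.1, 4.5]
wrist_force: [0.0, -0.2, 0.7]
opening: 0.0002
grip_force: 0.0
```

Call:
{"method": "jog_arm", "body": {
  "claw": [255, 255, 255, 255],
  "dp": [
    [-0.66, 0, 0],
    [-0.66, 0, 0],
    [-0.65, 0, 0.07],
    [-0.65, 0, 0.07]
  ],
  "dr": [
    [0, 0, 0],
    [0, 0, 0],
    [0, 0, 0],
    [0, 0, 0]
  ]
}}

```text
time: 7.25
position: [0.559, 0.0374, 0.1092]
eef_rot: [180.0, -0.2, 4.5]
wrist_force: [1.9, -0.5, -0.6]
opening: 0.0002
grip_force: 0.6
```

```bash
python3 - <<'E'
from m import *
a=grab('side');b=grab('scene')
Y=((20,130,120),(35,255,255))
ca=blob(a,*Y,(150,140,225,225)).mean(0);cb=blob(b,*Y,(265,150,330,210)).mean(0)
print(ca,cb,cross(a,ca,b,cb))
E
```

```text
[206.10526316 168.44736842] [292.6        163.46666667] (array([0.55469789, 0.02597536, 0.14206133]), np.float64(0.007606033330778517))
```

Call:
{"method": "jog_arm", "body": {
  "claw": [255, 255, 255, 255, 255, 255, 255, 255],
  "dp": [
    [-0.61, 0, 0.2],
    [-0.61, 0, 0.24],
    [-0.53, 0, 0.38],
    [-0.53, 0, 0.39],
    [-0.41, 0, 0.51],
    [-0.41, 0, 0.51],
    [-0.27, 0, 0.6],
    [-0.27, 0, 0.6]
  ],
  "dr": [
    [0, 0, 0],
    [0, 0, 0],
    [0, 0, 0],
    [0, 0, 0],
    [0, 0, 0],
    [0, 0, 0],
    [0, 0, 0],
    [0, 0, 0]
  ]
}}

```text
time: 8.35
position: [0.4691, 0.0301, 0.0223]
eef_rot: [180.0, -0.1, 4.5]
wrist_force: [0.8, -0.9, 0.8]
opening: 0.0001
grip_force: 0.4
```

Call:
{"method": "jog_arm", "body": {
  "claw": [255, 255, 255],
  "dp": [
    [-0.1, 0, 0.5],
    [-0.1, 0, 0.5],
    [0, 0, 0]
  ],
  "dr": [
    [0, 0, 0],
    [0, 0, 0],
    [0, 0, 0]
  ]
}}

```text
time: 8.72
position: [0.4625, 0.03, -0.0039]
eef_rot: [-180.0, 0.1, 4.5]
wrist_force: [-0.1, -0.1, 0.1]
opening: 0.0006
grip_force: 0.0
```

Next I press down in small steps until contact.

Call:
{"method": "jog_arm", "body": {
  "claw": [255, 255],
  "dp": [
    [0, 0, 0.12],
    [0, 0, 0]
  ],
  "dr": [
    [0, 0, 0],
    [0, 0, 0]
  ]
}}

```text
time: 8.98
position: [0.4629, 0.0299, -0.0062]
eef_rot: [180.0, -0.0, 4.5]
wrist_force: [-0.1, -0.5, 0.4]
opening: 0.0009
grip_force: 0.0
```

Call:
{"method": "jog_arm", "body": {
  "claw": [255, 255],
  "dp": [
    [0, 0, 0.08],
    [0, 0, 0]
  ],
  "dr": [
    [0, 0, 0],
    [0, 0, 0]
  ]
}}

```text
time: 9.22
position: [0.4628, 0.03, -0.0083]
eef_rot: [180.0, -0.0, 4.5]
wrist_force: [0.2, 0.2, -0.1]
opening: 0.0006
grip_force: 0.0
```

```bash
python3 - <<'E'
from h import *
a=grab('side');b=grab('scene');c=grab('wrist')
o=np.zeros((600,800,3),np.uint8)
o[:384,:400]=c[0][:,56:456]; o[:300,400:]=cv2.resize(a[0][160:260,150:283],(400,300)); o[300:,400:]=cv2.resize(b[0][150:250,230:363],(400,300)); cv2.imwrite('pics/m4.png',o[:,:,::-1])
E
```

```text
(no output)
```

View pics/m4.png

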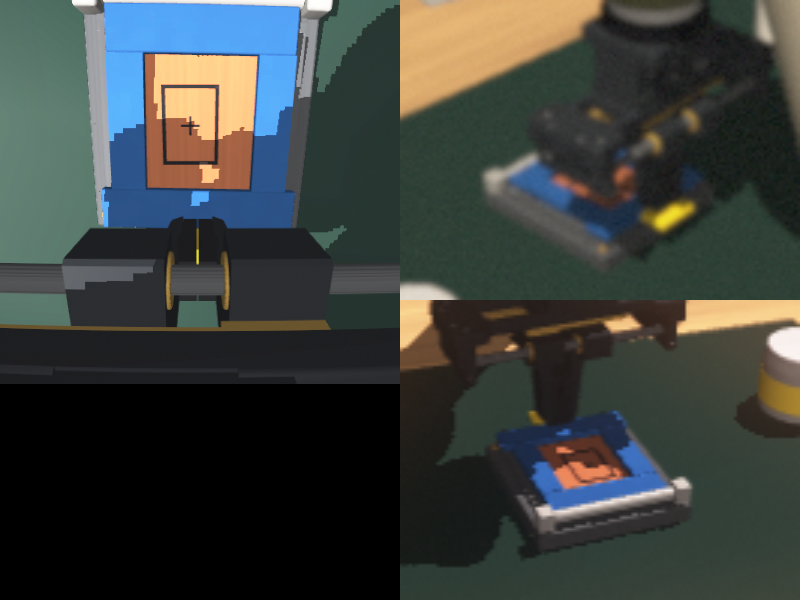

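The frame appears shut or almost shut, with the mark showing through the window at (190,126). I press on until there's a clear force.

Call:
{"method": "jog_arm", "body": {
  "claw": [255, 255],
  "dp": [
    [0, 0, 0.1],
    [0, 0, 0]
  ],
  "dr": [
    [0, 0, 0],
    [0, 0, 0]
  ]
}}

```text
time: 9.62
position: [0.4627, 0.03, -0.0109]
eef_rot: [-180.0, 0.0, 4.5]
wrist_force: [-0.1, 0.8, 0.6]
opening: 0.0005
grip_force: 0.1
```

Call:
{"method": "jog_arm", "body": {
  "claw": [255, 255],
  "dp": [
    [0, 0, 0.05],
    [0, 0, 0]
  ],
  "dr": [
    [0, 0, 0],
    [0, 0, 0]
  ]
}}

```text
time: 9.88
position: [0.4628, 0.0299, -0.0112]
eef_rot: [180.0, -0.0, 4.5]
wrist_force: [-5.5, 0.7, 15.5]
opening: 0.0007
grip_force: 7.9
```

Contact: the frame is shut and pressed with 15 N. The tip is at z 25.5 mm with TCP −11 mm, so the offset is 36.5 mm. I go straight up and measure the mark.

Call:
{"method": "jog_arm", "body": {
  "claw": [255, 255, 255, 255, 255, 255, 255, 255, 255],
  "dp": [
    [0, 0, -0.4],
    [0, 0, -0.8],
    [0, 0, -0.9],
    [0, 0, -0.9],
    [0, 0, -0.9],
    [0, 0, -0.9],
    [0, 0, -0.9],
    [0, 0, -0.9],
    [0, 0, 0]
  ],
  "dr": [
    [0, 0, 0],
    [0, 0, 0],
    [0, 0, 0],
    [0, 0, 0],
    [0, 0, 0],
    [0, 0, 0],
    [0, 0, 0],
    [0, 0, 0],
    [0, 0, 0]
  ]
}}

```text
time: 11.0
position: [0.4634, 0.0299, 0.154]
eef_rot: [180.0, -0.2, 4.5]
wrist_force: [0.4, -0.8, -0.2]
opening: 0.0006
grip_force: 0.0
```

```bash
cat >> m.py <<'E'
def mark(c,approx,dbg=False):
    """outline of mark from window region, world plane z=.018, rectified with ray casting"""
    ax=np.array(approx); 
    h,w=c[0].shape[:2]; N=800  # 0.1 mm px, 80 mm
    gx,gy=np.meshgrid(np.arange(N),np.arange(N))
    W=np.stack([ax[0]+(gx-N/2)*1e-4,ax[1]+(gy-N/2)*1e-4,np.full(gx.shape,.018)],-1).reshape(-1,3)
    _,K,k1,wc=c; q=(W-wc[:3,3])@wc[:3,:3]; u=q[:,:2]/q[:,2:]; u=u*(1+k1*(u**2).sum(1,keepdims=True))
    mp=(u*[K[0,0],K[1,1]]+[K[0,2],K[1,2]]).astype(np.float32).reshape(N,N,2)
    return cv2.remap(c[0],mp,None,cv2.INTER_CUBIC)
def outline(r,approx):
    g=cv2.cvtColor(r,cv2.COLOR_RGB2HSV)[:,:,2]
    loc=cv2.morphologyEx(g,cv2.MORPH_CLOSE,np.ones((61,61),np.uint8)); m=((g.astype(float)<.55*loc)*255).astype(np.uint8)
    out=[]
    for cn in cv2.findContours(m,cv2.RETR_CCOMP,cv2.CHAIN_APPROX_NONE)[0]:
        (x,y),(w,h),a=cv2.minAreaRect(cn)
        if 250<min(w,h)<330 and 350<max(w,h)<450:
            if w<h: a-=90
            out.append((np.round([approx[0]*1e3+(x-400)/10,approx[1]*1e3+(y-400)/10],2).tolist(),round(max(w,h)/10,1),round(min(w,h)/10,1),round(a,2)))
    return out
E
python3 - <<'E'
from m import *
import pickle
s,T=pose(); print(s['position'])
c=grab('wrist','w5.png');a=grab('side');b=grab('scene');pickle.dump((a,b,c),open('k5.pkl','wb'))
ap=(.520,.0385); o=[]
for n,k in (('w',c),('side',a),('scene',b)):
    r=mark(k,ap); o.append(cv2.resize(r,(260,260))); print(n,outline(r,ap))
cv2.imwrite('pics/m5.png',np.hstack(o)[:,:,::-1])
E
```

```text
[0.46338105 0.02985512 0.15401331]
w []
side []
scene []
```

View pics/m5.png

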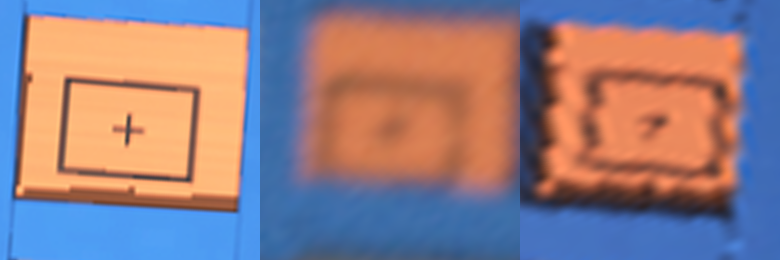

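The rectified crops show the outline with its cross at (128,130) in the wrist panel, with the side and scene panels agreeing within about 2 mm. I refine this and check the picture's tilt.

```bash
sed -i 's/<.55\*loc/<.7*loc/' m.py; python3 - <<'E'
from m import *
import pickle
a,b,c=pickle.load(open('k5.pkl','rb')); ap=(.520,.0385)
for k in (c,a,b):
    r=mark(k,ap); print(outline(r,ap))
E
```

```text
[([519.49, 38.56], 41.9, 29.9, 4.55), ([519.54, 38.57], 38.2, 26.9, 4.39)]
[]
[]
```

Call:
{"method": "jog_arm", "body": {
  "claw": [80, 80, 80, 80, 80, 80, 80, 80, 80, 80],
  "dp": [
    [-0.2, 0.93, 0],
    [-0.2, 0.93, 0],
    [-0.2, 0.93, 0],
    [-0.2, 0.93, 0],
    [-0.2, 0.93, 0],
    [-0.2, 0.93, 0],
    [-0.2, 0.93, 0],
    [-0.2, 0.93, 0],
    [-0.2, 0.93, 0],
    [-0.2, 0.93, 0]
  ],
  "dr": [
    [0, 0, 0],
    [0, 0, 0],
    [0, 0, 0],
    [0, 0, 0],
    [0, 0, 0],
    [0, 0, 0],
    [0, 0, 0],
    [0, 0, 0],
    [0, 0, 0],
    [0, 0, 0]
  ]
}}

```text
time: 12.4
position: [0.4306, -0.2062, 0.1518]
eef_rot: [-179.9, 0.1, 4.5]
wrist_force: [0.6, 0.3, 0.5]
opening: 0.0603
grip_force: 0.0
```

Call:
{"method": "jog_arm", "body": {
  "claw": [80, 80, 80, 80, 80, 80, 80, 80, 80, 80],
  "dp": [
    [-0.2, 0.93, 0],
    [-0.2, 0.93, 0],
    [0, 0, 0],
    [0, 0, 0],
    [0, 0, 0],
    [0, 0, 0],
    [0, 0, 0],
    [0, 0, 0],
    [0, 0, 0],
    [0, 0, 0]
  ],
  "dr": [
    [0, 0, 0],
    [0, 0, 0],
    [0, 0, -0.95],
    [0, 0, -0.95],
    [0, 0, -0.95],
    [0, 0, -0.95],
    [0, 0, -0.95],
    [0, 0, -0.95],
    [0, 0, -0.95],
    [0, 0, -0.95]
  ]
}}

```text
time: 13.65
position: [0.4245, -0.2526, 0.1518]
eef_rot: [-179.9, -0.0, 57.0]
wrist_force: [0.2, -0.2, -0.1]
opening: 0.0604
grip_force: 0.0
```

Call:
{"method": "jog_arm", "body": {
  "claw": [80, 80, 80, 80, 80, 80, 80],
  "dp": [
    [0, 0, 0],
    [0, 0, 0],
    [0, 0, 0],
    [0, 0, 0],
    [0, 0, 0],
    [0, 0, 0],
    [0, 0, 0]
  ],
  "dr": [
    [0, 0, -0.95],
    [0, 0, -0.95],
    [0, 0, -0.95],
    [0, 0, -0.95],
    [0, 0, -0.95],
    [0, 0, -0.95],
    [0, 0, 0]
  ]
}}

```text
time: 14.52
position: [0.4245, -0.2526, 0.152]
eef_rot: [-179.9, -0.1, 95.9]
wrist_force: [0.0, -0.0, 0.5]
opening: 0.0604
grip_force: 0.0
```

Call:
{"method": "jog_arm", "body": {
  "claw": [80, 80, 80, 80, 80, 80, 80],
  "dp": [
    [0, 0, 0.93],
    [0, 0, 0.93],
    [0, 0, 0.93],
    [0, 0, 0.93],
    [0, 0, 0.93],
    [0, 0, 0.91],
    [0, 0, 0]
  ],
  "dr": [
    [0, 0, 0],
    [0, 0, 0],
    [0, 0, 0],
    [0, 0, 0],
    [0, 0, 0],
    [0, 0, 0],
    [0, 0, 0]
  ]
}}

```text
time: 15.4
position: [0.4239, -0.2521, 0.0125]
eef_rot: [-179.9, -0.2, 95.8]
wrist_force: [-0.4, 0.3, 0.6]
opening: 0.0604
grip_force: 0.0
```

Call:
{"method": "jog_arm", "body": {
  "claw": [255, 255, 255, 255, 255],
  "dp": [
    [0, 0, 0],
    [0, 0, 0],
    [0, 0, 0],
    [0, 0, 0],
    [0, 0, 0]
  ],
  "dr": [
    [0, 0, 0],
    [0, 0, 0],
    [0, 0, 0],
    [0, 0, 0],
    [0, 0, 0]
  ],
  "squeeze": 5
}}

```text
time: 16.02
position: [0.4251, -0.2531, 0.0143]
eef_rot: [180.0, 0.0, 95.9]
wrist_force: [0.4, 0.8, 1.9]
opening: 0.0261
grip_force: 5.0
```

Call:
{"method": "jog_arm", "body": {
  "claw": [80, 80, 80, 80, 80, 80, 80, 80, 80, 80],
  "dp": [
    [0, 0, 0],
    [0, 0, 0],
    [0, 0, 0],
    [0, 0, 0],
    [0, 0, 0],
    [0, 0, 0],
    [0, 0, 0],
    [0, 0, 0],
    [0, 0, 0],
    [0, 0, 0]
  ],
  "dr": [
    [0, 0, 0],
    [0, 0, 0],
    [0, 0, 0],
    [0, 0, 0.935],
    [0, 0, 0.935],
    [0, 0, 0.935],
    [0, 0, 0.935],
    [0, 0, 0.935],
    [0, 0, 0.935],
    [0, 0, 0.935]
  ]
}}

```text
time: 17.27
position: [0.4248, -0.2529, 0.0139]
eef_rot: [-180.0, 0.0, 50.7]
wrist_force: [-0.6, 0.8, -0.1]
opening: 0.0601
grip_force: 0.0
```

Call:
{"method": "jog_arm", "body": {
  "claw": [80, 80, 80, 80, 80, 80, 80, 80],
  "dp": [
    [0, 0, 0],
    [0, 0, 0],
    [0, 0, 0],
    [0, 0, 0],
    [0, 0, 0],
    [0, 0, 0],
    [0, 0, 0],
    [0, 0, 0]
  ],
  "dr": [
    [0, 0, 0.935],
    [0, 0, 0.935],
    [0, 0, 0.935],
    [0, 0, 0.935],
    [0, 0, 0.935],
    [0, 0, 0.935],
    [0, 0, 0.935],
    [0, 0, 0]
  ]
}}

```text
time: 18.27
position: [0.4248, -0.2529, 0.0139]
eef_rot: [-180.0, 0.0, 6.0]
wrist_force: [-0.5, -0.5, 0.3]
opening: 0.0608
grip_force: 0.0
```

Call:
{"method": "jog_arm", "body": {
  "claw": [255, 255, 255, 255, 255, 255],
  "dp": [
    [0, 0, 0],
    [0, 0, 0],
    [0, 0, 0],
    [0, 0, 0],
    [0, 0, 0],
    [0, 0, 0]
  ],
  "dr": [
    [0, 0, 0],
    [0, 0, 0],
    [0, 0, 0],
    [0, 0, 0],
    [0, 0, 0],
    [0, 0, 0]
  ],
  "squeeze": 5
}}

```text
time: 19.02
position: [0.4248, -0.2527, 0.0139]
eef_rot: [-180.0, 0.0, 6.0]
wrist_force: [-0.1, 1.2, 1.0]
opening: 0.0263
grip_force: 5.0
```

Call:
{"method": "jog_arm", "body": {
  "claw": [80, 80, 80, 80],
  "dp": [
    [0, 0, 0],
    [0, 0, 0],
    [0, 0, 0],
    [0, 0, -0.5]
  ],
  "dr": [
    [0, 0, 0],
    [0, 0, 0],
    [0, 0, 0],
    [0, 0, 0]
  ]
}}

```text
time: 19.52
position: [0.4244, -0.2526, 0.0263]
eef_rot: [-179.9, 0.1, 5.9]
wrist_force: [0.1, 0.1, 0.8]
opening: 0.0606
grip_force: 0.0
```

Call:
{"method": "jog_arm", "body": {
  "claw": [80, 80, 80, 80, 80, 80, 80, 80, 80, 80],
  "dp": [
    [0, 0, -1],
    [0, 0, -1],
    [0, 0, -1],
    [-0.5, 0, -1],
    [-0.5, 0, -1],
    [-0.5, 0, -1],
    [-0.5, 0, -1],
    [-0.3, 0, -1],
    [0, 0, -0.5],
    [0, 0, 0]
  ],
  "dr": [
    [0, 0, 0],
    [0, 0, 0],
    [0, 0, 0],
    [0, 0, 0],
    [0, 0, 0],
    [0, 0, 0],
    [0, 0, 0],
    [0, 0, 0],
    [0, 0, 0],
    [0, 0, 0]
  ]
}}

```text
time: 20.78
position: [0.3679, -0.259, 0.2394]
eef_rot: [179.9, -0.0, 6.0]
wrist_force: [-0.3, -0.4, -1.6]
opening: 0.0603
grip_force: 0.0
```

```bash
cat > v.py <<'E'
from m import *
import pickle
s,T=pose(); print(s['position'],s['eef_rot'])
c=grab('wrist','w6.png');pickle.dump(c,open('w6.pkl','wb'))
p=proj(c,[.4248,-.2528,.104]); print('pred px',p)
x,y=p.astype(int)
B=blob(c,(20,150,100),(35,255,255),(x-35,y-35,x+35,y+35)); print('cap',rect(c,B,.104), 'n',len(B))
cn=blob(c,(5,60,40),(35,255,255),(x-75,max(0,y-75),x+75,y+60),9)
P=np.array([onz(c,q,.006)[:2] for q in cn])*1000
print('coaster',cv2.minEnclosingCircle(P.astype(np.float32)),cv2.fitEllipse(P.astype(np.float32)))
E
python3 v.py
```

```text
[ 0.36792548 -0.25896755  0.23944658] [ 1.79936011e+02 -4.75191341e-02  5.95005993e+00]
pred px [252.9317565  116.04596547]
cap (array([ 424.7, -252.3]), (27.2, 27.1), 6.0) n 101
coaster ((422.8154602050781, -254.51841735839844), 45.195640563964844) ((422.8157958984375, -254.5175018310547), (88.68037414550781, 88.9276123046875), 14.324382781982422)
```

View pics/w6.png

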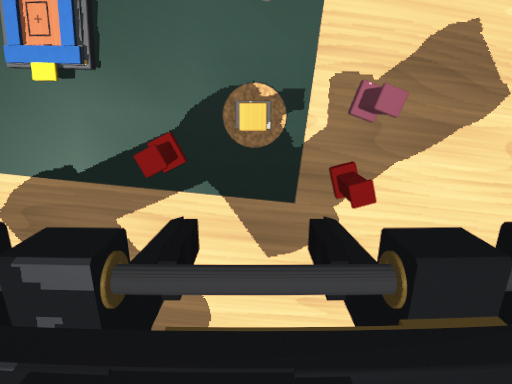

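The view shows the cap at (253,116), which matches the prediction from the grip to 0.5 mm, so the camera bias is negligible. The long sleeve runs along world y, so the stamp needs +88.5°. I go back down and grip.

Call:
{"method": "jog_arm", "body": {
  "claw": [80, 80, 80, 80, 80, 80, 80, 80, 80, 80],
  "dp": [
    [0.6, 0, 0.96],
    [0.6, 0, 0.96],
    [0.6, 0, 0.96],
    [0.49, 0, 0.96],
    [0, -0.01, 0.96],
    [0, 0, 0.96],
    [0, 0, 0.96],
    [0, 0, 0.96],
    [0, 0, 0.96],
    [0, 0, 0.36]
  ],
  "dr": [
    [0, 0, 0],
    [0, 0, 0],
    [0, 0, 0],
    [0, 0, 0],
    [0, 0, 0],
    [0, 0, 0],
    [0, 0, 0],
    [0, 0, 0],
    [0, 0, 0],
    [0, 0, 0]
  ]
}}

```text
time: 22.08
position: [0.4237, -0.2517, 0.012]
eef_rot: [-179.8, 0.1, 6.0]
wrist_force: [0.3, 0.4, 1.0]
opening: 0.0601
grip_force: 0.0
```

Call:
{"method": "jog_arm", "body": {
  "claw": [80, 255, 255, 255, 255, 255, 255],
  "dp": [
    [0, 0, 0],
    [0, 0, 0],
    [0, 0, 0],
    [0, 0, 0],
    [0, 0, 0],
    [0, 0, 0],
    [0, 0, 0]
  ],
  "dr": [
    [0, 0, 0],
    [0, 0, 0],
    [0, 0, 0],
    [0, 0, 0],
    [0, 0, 0],
    [0, 0, 0],
    [0, 0, 0]
  ],
  "squeeze": 45
}}

```text
time: 22.95
position: [0.4246, -0.2527, 0.0141]
eef_rot: [180.0, -0.0, 5.9]
wrist_force: [0.1, 0.4, 2.6]
opening: 0.0258
grip_force: 45.0
```

Call:
{"method": "jog_arm", "body": {
  "claw": [255, 255, 255, 255, 255, 255, 255, 255, 255, 255],
  "dp": [
    [0, 0, -0.3],
    [0, 0, -0.7],
    [0, 0, -1],
    [0, 0, -1],
    [0, 0, -1],
    [0.2, -0.4, 0],
    [0.4, -0.9, 0],
    [0.4, -0.9, 0],
    [0.4, -0.9, 0],
    [0.4, -0.9, 0]
  ],
  "dr": [
    [0, 0, 0],
    [0, 0, 0],
    [0, 0, 0],
    [0, 0, 0],
    [0, 0, 0],
    [0, 0, 0],
    [0, 0, 0],
    [0, 0, 0],
    [0, 0, 0],
    [0, 0, 0]
  ]
}}

```text
time: 24.2
position: [0.4585, -0.1467, 0.1125]
eef_rot: [-179.9, 0.1, 6.0]
wrist_force: [0.8, 0.4, -3.2]
opening: 0.0257
grip_force: 45.0
```

Call:
{"method": "jog_arm", "body": {
  "claw": [255, 255, 255, 255, 255, 255, 255, 255, 255, 255],
  "dp": [
    [0.4, -0.9, 0],
    [0.4, -0.9, 0],
    [0.4, -0.9, 0],
    [0.4, -0.9, 0],
    [0.4, -0.9, 0],
    [0.4, -0.9, 0],
    [0.4, -0.9, 0],
    [0.38, -0.88, 0],
    [0, 0, 0],
    [0, 0, 0]
  ],
  "dr": [
    [0, 0, 0],
    [0, 0, 0],
    [0, 0, 0],
    [0, 0, 0],
    [0, 0, 0],
    [0, 0, 0],
    [0, 0, 0],
    [0, 0, 0],
    [0, 0, -0.4],
    [0, 0, -0.7]
  ]
}}

```text
time: 25.45
position: [0.5184, 0.0393, 0.1123]
eef_rot: [-179.9, 0.1, 13.7]
wrist_force: [0.6, -0.1, -3.3]
opening: 0.026
grip_force: 45.0
```

Call:
{"method": "jog_arm", "body": {
  "claw": [255, 255, 255, 255, 255, 255, 255, 255, 255, 255],
  "dp": [
    [0, 0, 0],
    [0, 0, 0],
    [0, 0, 0],
    [0, 0, 0],
    [0, 0, 0],
    [0, 0, 0],
    [0, 0, 0],
    [0, 0, 0],
    [0, 0, 0],
    [0, 0, 0]
  ],
  "dr": [
    [0, 0, -0.95],
    [0, 0, -0.95],
    [0, 0, -0.95],
    [0, 0, -0.95],
    [0, 0, -0.95],
    [0, 0, -0.95],
    [0, 0, -0.95],
    [0, 0, -0.95],
    [0, 0, -0.95],
    [0, 0, -0.95]
  ]
}}

```text
time: 26.7
position: [0.5184, 0.039, 0.1123]
eef_rot: [-179.8, 0.0, 79.1]
wrist_force: [0.6, 0.6, -3.0]
opening: 0.026
grip_force: 45.0
```

Call:
{"method": "jog_arm", "body": {
  "claw": [255, 255, 255, 255, 255],
  "dp": [
    [0, 0, 0],
    [0, 0, 0],
    [0, 0, 0],
    [0, 0, 0],
    [0, 0, 0]
  ],
  "dr": [
    [0, 0, -0.95],
    [0, 0, -0.95],
    [0, 0, -0.37],
    [0, 0, 0],
    [0, 0, 0]
  ]
}}

```text
time: 27.32
position: [0.519, 0.0386, 0.1132]
eef_rot: [-179.9, -0.0, 94.4]
wrist_force: [-0.1, -0.5, -3.0]
opening: 0.0259
grip_force: 45.0
```

Call:
{"method": "jog_arm", "body": {
  "claw": [255, 255, 255, 255, 255, 255, 255],
  "dp": [
    [0, 0.02, 0.5],
    [0, 0, 0.7],
    [0, 0, 0.7],
    [0, 0, 0.6],
    [0, 0, 0.5],
    [0, 0, 0.22],
    [0, 0, 0]
  ],
  "dr": [
    [0, 0, 0],
    [0, 0, 0],
    [0, 0, 0],
    [0, 0, 0],
    [0, 0, 0],
    [0, 0, 0],
    [0, 0, 0]
  ]
}}

```text
time: 28.2
position: [0.5199, 0.0383, 0.0333]
eef_rot: [-180.0, -0.0, 94.4]
wrist_force: [-0.0, -0.3, -2.7]
opening: 0.0259
grip_force: 45.0
```

```bash
python3 - <<'E'
from h import *
s,T=pose();print(s['position'],s['eef_rot'],s['wrist_force'])
a=grab('side');b=grab('scene')
o=np.hstack([cv2.resize(a[0][160:260,150:283],(400,300),interpolation=cv2.INTER_CUBIC),cv2.resize(b[0][150:250,230:363],(400,300),interpolation=cv2.INTER_CUBIC)])
cv2.imwrite('pics/m7.png',o[:,:,::-1])
E
```

```text
[0.51991928 0.03825562 0.03327198] [-1.79988388e+02 -2.73501643e-03  9.44332204e+01] [-0.03013438 -0.33006312 -2.71522317]
```

View pics/m7.png

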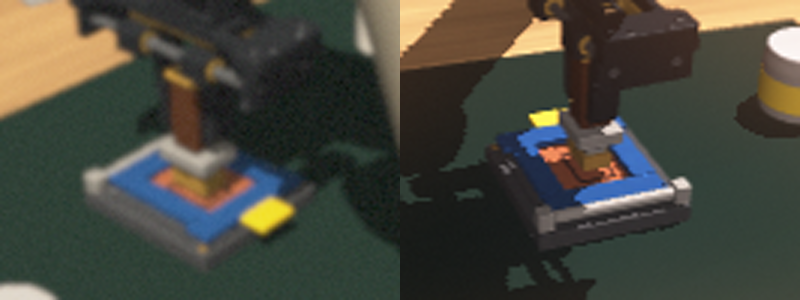

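The stamp hangs upright over the window, with the die at (200,185) in the left view and (595,160) in the right, above the mark. Now I press in slow steps.

Call:
{"method": "jog_arm", "body": {
  "claw": [255, 255, 255, 255],
  "dp": [
    [0, -0.012, 0.12],
    [0, 0, 0.12],
    [0, 0, 0.1],
    [0, 0, 0.06]
  ],
  "dr": [
    [0, 0, 0],
    [0, 0, 0],
    [0, 0, 0],
    [0, 0, 0]
  ]
}}

```text
time: 28.8
position: [0.5196, 0.0382, 0.0237]
eef_rot: [-180.0, 0.0, 94.4]
wrist_force: [-3.4, 0.3, 4.5]
opening: 0.0258
grip_force: 45.0
```

Call:
{"method": "jog_arm", "body": {
  "claw": [255, 255, 255],
  "dp": [
    [0, 0, 0.07],
    [0, 0, 0.05],
    [0, 0, 0]
  ],
  "dr": [
    [0, 0, 0],
    [0, 0, 0],
    [0, 0, 0]
  ]
}}

```text
time: 29.18
position: [0.5197, 0.0382, 0.0209]
eef_rot: [180.0, 0.0, 94.4]
wrist_force: [-4.8, -0.5, 8.4]
opening: 0.0256
grip_force: 45.0
```

Call:
{"method": "jog_arm", "body": {
  "claw": [255, 255, 255, 255, 255, 255, 255, 255, 255, 255],
  "dp": [
    [0, 0, 0.05],
    [0, 0, 0.03],
    [0, 0, 0],
    [0, 0, 0],
    [0, 0, 0],
    [0, 0, 0],
    [0, 0, 0],
    [0, 0, 0],
    [0, 0, 0],
    [0, 0, 0]
  ],
  "dr": [
    [0, 0, 0],
    [0, 0, 0],
    [0, 0, 0],
    [0, 0, 0],
    [0, 0, 0],
    [0, 0, 0],
    [0, 0, 0],
    [0, 0, 0],
    [0, 0, 0],
    [0, 0, 0]
  ]
}}

```text
time: 30.42
position: [0.5197, 0.0382, 0.0192]
eef_rot: [180.0, 0.0, 94.4]
wrist_force: [-5.5, 0.6, 8.7]
opening: 0.0258
grip_force: 45.0
```

Call:
{"method": "jog_arm", "body": {
  "claw": [255, 255],
  "dp": [
    [0, 0, 0],
    [0, 0, 0]
  ],
  "dr": [
    [0, 0, 0],
    [0, 0, 0]
  ]
}}

```text
time: 30.68
position: [0.5197, 0.0382, 0.0192]
eef_rot: [180.0, 0.0, 94.4]
wrist_force: [-4.2, -0.3, 9.2]
opening: 0.0257
grip_force: 45.0
```

That is about 7 mm of spring by both height and force, held over a second. I lift straight up.

Call:
{"method": "jog_arm", "body": {
  "claw": [255, 255, 255, 255, 255, 255, 255, 255, 255, 255],
  "dp": [
    [0, 0, -0.1],
    [0, 0, -0.15],
    [0, 0, -0.2],
    [0, 0, -0.3],
    [0, 0, -0.5],
    [0, 0, -0.7],
    [0, 0, -0.9],
    [0, 0, -0.9],
    [0, 0, -0.25],
    [0, 0, 0]
  ],
  "dr": [
    [0, 0, 0],
    [0, 0, 0],
    [0, 0, 0],
    [0, 0, 0],
    [0, 0, 0],
    [0, 0, 0],
    [0, 0, 0],
    [0, 0, 0],
    [0, 0, 0],
    [0, 0, 0]
  ]
}}

```text
time: 31.92
position: [0.5195, 0.0383, 0.1184]
eef_rot: [180.0, 0.0, 94.4]
wrist_force: [0.3, 0.6, -3.6]
opening: 0.0257
grip_force: 45.0
```

```bash
python3 - <<'E'
from m import *
s,T=pose();p=s['position'];y=np.radians(s['eef_rot'][2]);print(p,s['eef_rot'])
d=np.array([.4229,-.2545])-p[:2]; c,n=np.cos(y),np.sin(y)
print('tool units',(c*d[0]+n*d[1])/.025,(n*d[0]-c*d[1])/.025)
E
```

```text
[0.51954268 0.03825141 0.11837994] [1.79991605e+02 5.61115516e-04 9.44364520e+01]
tool units -11.375944772854853 -4.759936510090422
```

Call:
{"method": "jog_arm", "body": {
  "claw": [255, 255, 255, 255, 255, 255, 255, 255, 255, 255],
  "dp": [
    [-0.5, -0.21, 0],
    [-0.9, -0.38, 0],
    [-0.9, -0.38, 0],
    [-0.9, -0.38, 0],
    [-0.9, -0.38, 0],
    [-0.9, -0.38, 0],
    [-0.9, -0.38, 0],
    [-0.9, -0.38, 0],
    [-0.9, -0.38, 0],
    [-0.9, -0.38, 0]
  ],
  "dr": [
    [0, 0, 0],
    [0, 0, 0],
    [0, 0, 0],
    [0, 0, 0],
    [0, 0, 0],
    [0, 0, 0],
    [0, 0, 0],
    [0, 0, 0],
    [0, 0, 0],
    [0, 0, 0]
  ]
}}

```text
time: 33.17
position: [0.4446, -0.1843, 0.1177]
eef_rot: [-179.9, -0.0, 94.4]
wrist_force: [-0.1, -0.6, -2.6]
opening: 0.0255
grip_force: 45.0
```

Call:
{"method": "jog_arm", "body": {
  "claw": [255, 255, 255, 255, 255, 255, 255, 255, 255, 255],
  "dp": [
    [-0.9, -0.38, 0],
    [-0.9, -0.38, 0],
    [-0.9, -0.37, 0],
    [-0.08, 0, 0],
    [0, 0, 0],
    [0, 0, 0.6],
    [0, 0, 0.9],
    [0, 0, 0.9],
    [0, 0, 0.9],
    [0, 0, 0.5]
  ],
  "dr": [
    [0, 0, 0],
    [0, 0, 0],
    [0, 0, 0],
    [0, 0, 0],
    [0, 0, 0],
    [0, 0, 0],
    [0, 0, 0],
    [0, 0, 0],
    [0, 0, 0],
    [0, 0, 0]
  ]
}}

```text
time: 34.42
position: [0.4225, -0.2536, 0.0217]
eef_rot: [-179.9, -0.1, 94.5]
wrist_force: [-0.0, -0.4, -3.4]
opening: 0.0258
grip_force: 45.0
```

Call:
{"method": "jog_arm", "body": {
  "claw": [255, 255],
  "dp": [
    [0, 0, 0.1],
    [0, 0, 0]
  ],
  "dr": [
    [0, 0, 0],
    [0, 0, 0]
  ]
}}

```text
time: 34.67
position: [0.4232, -0.2547, 0.0213]
eef_rot: [180.0, 0.0, 94.4]
wrist_force: [-0.5, -0.2, -3.1]
opening: 0.0255
grip_force: 45.0
```

Call:
{"method": "jog_arm", "body": {
  "claw": [255, 255, 255],
  "dp": [
    [0, 0, 0.15],
    [0, 0, 0.1],
    [0, 0, 0]
  ],
  "dr": [
    [0, 0, 0],
    [0, 0, 0],
    [0, 0, 0]
  ]
}}

```text
time: 35.05
position: [0.4229, -0.2546, 0.0146]
eef_rot: [-180.0, -0.0, 94.4]
wrist_force: [0.1, 0.6, -3.3]
opening: 0.0257
grip_force: 45.0
```

Call:
{"method": "jog_arm", "body": {
  "claw": [255, 255],
  "dp": [
    [0, 0, 0.04],
    [0, 0, 0]
  ],
  "dr": [
    [0, 0, 0],
    [0, 0, 0]
  ]
}}

```text
time: 35.3
position: [0.4231, -0.2547, 0.014]
eef_rot: [180.0, 0.0, 94.4]
wrist_force: [-1.0, 0.4, 2.2]
opening: 0.0259
grip_force: 45.0
```

Seated. I release and go up.

Call:
{"method": "jog_arm", "body": {
  "claw": [80, 80, 80, 80, 80, 80],
  "dp": [
    [0, 0, 0],
    [0, 0, 0],
    [0, 0, 0],
    [0, 0, 0],
    [0, 0, -0.5],
    [0, 0, -1]
  ],
  "dr": [
    [0, 0, 0],
    [0, 0, 0],
    [0, 0, 0],
    [0, 0, 0],
    [0, 0, 0],
    [0, 0, 0]
  ]
}}

```text
time: 36.05
position: [0.4227, -0.2544, 0.0517]
eef_rot: [-180.0, -0.1, 94.4]
wrist_force: [0.7, -0.2, 0.1]
opening: 0.0608
grip_force: 0.0
```

Call:
{"method": "jog_arm", "body": {
  "claw": [80, 80, 80, 80, 80, 80, 80, 80, 80, 80],
  "dp": [
    [0, 0, -1],
    [0, 0, -1],
    [0, 0, -1],
    [-0.5, 0, -1],
    [-0.5, 0, -1],
    [-0.5, 0, -1],
    [-0.5, 0, -1],
    [-0.3, 0, -0.5],
    [0, 0, 0],
    [0, 0, 0]
  ],
  "dr": [
    [0, 0, 0],
    [0, 0, 0],
    [0, 0, 0],
    [0, 0, 0],
    [0, 0, 0],
    [0, 0, 0],
    [0, 0, 0],
    [0, 0, 0],
    [0, 0, 0],
    [0, 0, 0]
  ]
}}

```text
time: 37.3
position: [0.4272, -0.3113, 0.2378]
eef_rot: [-179.9, -0.1, 94.4]
wrist_force: [0.5, -0.2, -0.2]
opening: 0.0609
grip_force: 0.0
```

```bash
sed -i 's/.4248,-.2528,.104/.4230,-.2546,.104/;s/w6/w8/g' v.py; python3 v.py; python3 - <<'E'
from m import *
import pickle
c=grab('scene')
Y=((20,130,120),(35,255,255))
try: print('cap scene px',blob(c,*Y,(140,155,185,185)).mean(0),'pred',proj(c,[.4230,-.2546,.101]))
except Exception as e: print(e)
k5=pickle.load(open('k5.pkl','rb'))[1]
# change vs earlier scene view around bystanders and jig (mean abs diff)
for n,(x0,y0,x1,y1) in dict(cup=(390,185,435,232),tin=(345,155,382,195),glue=(150,208,182,262),jig=(255,180,330,232)).items():
    print(n,round(float(cv2.absdiff(c[0],k5[0])[y0:y1,x0:x1].mean()),2))
r=mark(c,(.520,.0385)); print(s['time'] if (s:=bot.get_state()) else 0)
E
```

```text
[ 0.42718023 -0.31132222  0.23779734] [-1.79947299e+02 -8.07813631e-02  9.44467310e+01]
pred px [254.05305285 117.21899401]
cap (array([ 431.6, -243.6]), (8.0, 5.0), 60.3) n 22
coaster ((422.74310302734375, -254.36001586914062), 45.24345397949219) ((422.5941162109375, -254.36839294433594), (88.58109283447266, 88.82743072509766), 139.40811157226562)
max() iterable argument is empty
cup 3.64
tin 3.27
glue 10.5
jig 5.5
37.4
```

```bash
python3 - <<'E'
from m import *
import pickle
c=pickle.load(open('w8.pkl','rb'))
hs=cv2.cvtColor(c[0],cv2.COLOR_RGB2HSV); print([hs[117,x].tolist() for x in range(226,284,4)])
B=blob(c,(19,140,35),(35,255,255),(220,85,290,150),3); print('cap',rect(c,B,.104))
b=grab('scene'); h=cv2.cvtColor(b[0],cv2.COLOR_RGB2HSV); print('pred',proj(b,[.4230,-.2546,.104]))
B=blob(b,(18,130,30),(35,255,255),(145,155,180,180)); print('scene cap',B.mean(0),rect(b,B,.101))
cn=blob(b,(0,0,150),(180,60,255),(148,200,185,265)); print('glue',cn.mean(0)); k=pickle.load(open('k5.pkl','rb'))[1]; print(blob(k,(0,0,150),(180,60,255),(148,200,185,265)).mean(0))
E
```

```text
[[16, 132, 110], [16, 130, 114], [16, 130, 98], [20, 8, 97], [19, 164, 118], [19, 163, 114], [19, 164, 115], [19, 164, 115], [19, 164, 115], [19, 164, 115], [19, 165, 113], [15, 11, 95], [15, 130, 102], [15, 130, 96], [15, 130, 104]]
cap (array([ 421.9, -254.1]), (27.9, 28.2), 4.5)
pred [157.8145694  169.09193929]Traceback (most recent call last):
  File "<stdin>", line 7, in <module>
  File "m.py", line 5, in blob
    cn=max(cv2.findContours(z,cv2.RETR_EXTERNAL,cv2.CHAIN_APPROX_NONE)[0],key=cv2.contourArea)
ValueError: max() iterable argument is empty
```

```bash
python3 - <<'E'
from m import *
import pickle
a0,b0,_=pickle.load(open('k5.pkl','rb')); a=grab('side'); b=grab('scene')
Y=((20,130,60),(35,255,255)); O=((3,100,60),(18,255,255)); Bl=((100,100,40),(125,255,255))
for n,(x,y,bx) in dict(sideTab=(a0,a,Y),sideTag=(a0,a,O),sideBlue=(a0,a,Bl)).items():
    f=lambda c: blob(c,*bx,(150,180,270,260)).mean(0).round(1)
    print(n,f(x),f(y))
for n,bx in dict(tag=O,blue=Bl).items():
    f=lambda c: blob(c,*bx,(240,170,340,240)).mean(0).round(1); print('scene',n,f(b0),f(b))
print(bot.get_state()['time']); print(bot.finish_job())
E
```

```text
sideTab [238.7 231.8] [238.7 231.8]
sideTag [166.8 185.4] [167.3 185.3]
sideBlue [219.  220.4] [218.7 220.4]
scene tag [290.2 203.8] [290.2 203.8]
scene blue [289.7 203. ] [289.5 203. ]
37.55
the job is handed in; nothing more can be done
None
```

The job is handed in at 37.6 s: the frame is shut, the tag was stamped inside its outline (about 7 mm of spring, held over a second), and the stamp stands back within about 1 mm of the coaster's centre; the final images show the tag and frame unmoved, and I noticed no contact with the cup, tin or bottle but did not measure their final positions.

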